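Step the mainmast of a model ship

ROBOT

A 6-joint arm with a two-finger parallel gripper is mounted at the origin on the work surface. World frame = base frame: x ahead of the robot, y to its left, z up, the work surface at z = 0. Lengths are in m, angles in rad, forces in N, time in s.
With the tool pointing down it reaches from about 0.275 to 0.75 m from the base axis. Payload 10.2 kg.
Tool frame: the origin (TCP) lies on the centre line of the jaws, within the pads' length; the fingertips stand 22 mm ahead of it and the grasp point (between the pads) lies 3 mm ahead of it (bot.finger_overhang is the distance from the TCP to the fingertips, in m); z points along the fingers, y is the line along which they close (so a half turn about z gives the same grasp; the last joint's range is limited). The gripper opens to 85 mm and grips with 20 to 120 N. Pads are 22 mm wide; open, the fingers measure 114 mm over their backs; the gripper's body (76 mm by 85 mm) begins 54 mm behind the grasp point. The pads swing forward as they close: fully open they stand 13 mm farther back than shut.
Start: joints at [-1.35, 0.313, 1.498, -0, 1.331, -0.223], TCP at [0.225, -0.474, 0.253] pointing down, gripper open.
Joint ranges: [-2.94, 2.94], [-0.97, 2.17], [0.19, 2.56], [-1.23, 4.37], [0.02, 3.11], [-2.88, 2.88]. Speed limits (rad/s): [2.39, 2.39, 3.01, 3.14, 3.14, 3.14].

INTERFACE

Orientations are given as a 3x3 rotation matrix whose columns are the frame's x, y, z axes.
In Python, from station import bot, vision gives the robot as it stands.
- The arm moves only by the tool servo_tool, never from a script. Its argument "steps" is one flat list of numbers, 7 for each row, row after row: the shift along the world's x, y, z in m, then the turn, a rotation vector about the world's x, y, z in degrees, then the opening, from -1 (shut) to 1 (fully open). A call has exactly 5 rows; each row shifts and turns the commanded pose from where the row before left it; what a row does not reach is not made up. A row lasts 1/12 s, in which the tool goes at most 41.7 mm and 7.16 degrees, less where a joint would pass 70% of its speed; a pose out of reach is approached as far as the arm can. A call with a gripper value outside its range is refused whole. The fingers move at their own pace and stop on an object; the grip force is fixed at half the most. Time passes only in rows, so rows that do not move let the fingers close, or fill a call up. It gives the time, the measured TCP pose, the force, the opening and the grip force at its end, in the units of the state.
- bot.state(): the state, without advancing time (a new reading comes with each control period).
- vision.read_camera(name): name is "scene" or "side" or "wrist"; returns a dict with "pixels" (480x640x3 uint8, red, green, blue), "intrinsics" (3x3 intrinsics, pixels), "k1" (the pictures are not rectified: a ray, as slopes to the right and down, at radius r is drawn at 1 + k1 r^2 times it, then the intrinsics apply), "rvec" (rotation vector, rad) and "tvec" (3), from world to camera coordinates, as OpenCV has them. Camera axes: x right, y down, z forward; pixel columns grow to the right and rows downward; lengths in m; the calibration is good to about 2 mm. A picture is of the moment at which its call begins. There is no depth.
- bot.sign_off(): hands the job in; it is judged then, once.
The state is a dict: "clock": time; "joints": joint angles; "dq": joint speeds; "tau": joint torques, N m; "ee_pos": TCP position; "eef_rot": TCP orientation; "ft_force": force on the tool from outside, world axes, zero at the start; "ft_torque": the same for the moment, N m; "opening": finger opening in m; "grasp_force": force on a finger pad.
Only numpy, scipy, OpenCV 4.12 (cv2) and the standard library are available. Lean on these libraries where they do the work, as an engineer would, in place of code of your own. Each camera call takes 0.05 s, during which the arm holds its last target. There are 200 camera calls.

TASK

Step the mainmast, the larger of the two masts standing in the wooden drying block, in the model ship: draw it out, lean it over about ten degrees to catch the low edge of its heel a few millimetres inside the close-fitting hole in the middle of the deck, feeling for it because the pad with the hole was fitted by eye and may be a few millimetres off its mark, then stand the mast up and slide it down until it is fully home. The rounded side of its top must look to the bow, square to the ship; keep hold of it until it is home, then let go. Go gently, the mast must never bear on the ship with more than 15 N, and leave the smaller mast, the glue bottle, the brushes and the hammer alone.

Things in the scene. Friction and masses are not known exactly. Their poses are not given: they have to be found in the camera images.
- mast: The mainmast, loose, wood, 168 mm long, 40-70 g. Origin: centre of its flat heel (lower end); z up along it, x to its front. Round pole 14 mm thick to 120 mm, heel edge not chamfered; at 120-124 mm its top, a flat plate 44 mm wide (y), rounded edge 20 mm forward, straight edge 16.5 mm aft; at 124-168 mm the square head. Starts upright in the block, heel 10 mm above the work surface.
- mast_head (a point): Point on the mainmast's axis 148 mm above the heel, in the square mast head (14 x 14 mm, faces along the mast's x and y, 124 to 168 mm above the heel): the place to grip, from above. It has the mast's axes.
- top_front (a point): Point at the middle of the rounded front edge of the mainmast's top, 19.8 mm ahead of the axis and 122 mm above the heel.
- hull: Wooden model ship in its cradle, fixed. Origin: on the work surface under the mark of the mast hole; x to the bow, y to port, z up. x from -174 (stern) to +240 mm (bow; bowsprit to 300), beam 110, deck 100 mm high, side rails 116 (amidships) to 131 mm high. A foremast stands fixed 118 mm ahead of the hole, up to 216 mm high, 36 mm wide. Deckhouse and hatch rise at most 20 mm above the deck.
- hole (a point): Mark of the mast hole: on the upper face of a flat pale pad, 50 x 50 mm, 103 mm above the work surface and 3 mm above the deck; the hull's axes. The bore is vertical, 15 mm in diameter (1 mm more than the mast), sharp-edged, 40 mm deep from this face to a flat floor. The pad was fitted by eye: it and its bore lie up to 5 mm off the mark along x and 4 mm along y.
- block: The drying block, fixed: wood, 150 (x) x 60 (y) x 45 mm high, three upright holes in a row along x at -45, 0 and +45 mm, 18 mm wide and 35 mm deep. Origin: centre of the underside. The masts stand loosely in the outer two holes, the middle one is empty.
- mizzen: The smaller mast (bystander), loose in the other outer hole of the block: the same form, 126 mm long, pole 11 mm thick, top 30 mm wide, head 10 mm square. Origin at its heel.
- glue: Small white glue bottle (bystander), loose, 44 mm across and 85 mm tall, upright. Origin: centre of the underside.
- brushes: Metal tin of paint brushes (bystander), loose, 72 mm across, 95 mm tall, brushes up to 180 mm above the work surface. Origin: centre of the underside.
- hammer: Small hammer (bystander), loose, lying flat, 190 mm long. Origin about its middle, x along the handle to the head.
There are look-alikes about, which are no part of the job. Leave any blue look-alike of the mast alone.

How it is judged:
On the way:
1. the mast, leaned over, has the low edge of its heel caught in the hole (lean over 0.1 rad, centre of the heel at least 1 mm below the pad's face and within 10 mm of the mark) (angle between mast's own z axis and vertical above 0.1 rad and z of mast in the frame of hole below -0.001 m and horizontal distance between mast and hole below 0.01 m), for 0.1 s.
At the end, for the whole second after the job is handed in: The mainmast stands in the hole of the deck, its heel home (at least 38 mm below the pad's face, in the bore), upright within 0.05 rad, the rounded side of its top to the bow and square to the ship within 0.17 rad (10 degrees), at rest and let go (z of mast in the frame of hole below -0.038 m and horizontal distance between mast and hole below 0.0078 m and angle between mast's own z axis and vertical below 0.05 rad and angle between the x axis of mast and the x axis of hull, either way round below 0.17 rad and x of top_front in the frame of hole above 0.01 m and linear speed of mast below 0.02 m/s); the robot touches nothing.
It fails at once if the mast bears on the ship with more than 15 N (contact force between mast and hull above 15 N).
It fails at once if the mast is dropped: it falls faster than 0.25 m/s out of the fingers (linear speed of mast above 0.25 m/s and contact force between the fingers and mast below 0.1 N).
It fails at once if the smaller mast, the glue bottle, the brushes or the hammer is moved more than 20 mm (distance of any of mizzen, glue, brushes, hammer from where it was at the start of the episode above 0.02 m).
It also fails if it takes over 72 s, if anything falls off the work surface, if the arm or the gripper's body presses on something with over 40 N, if the wrist force passes 120 N, or if a joint passes its speed limit or range.

## Working session

There is one attempt and no reset: what is moved stays moved. The work goes in short steps, Python scripts to look and compute and a tool call to move; the robot and the scene stay as the last step left them, time stands still between calls to the robot, and variables do not carry over. Pictures are saved under pics/ and viewed, at most 10 in all, crops included, and the job is handed in when it is done.

Besides the shell and the picture viewer there is one more tool, called after "Call:" by a JSON object that holds its "method" and its "body", one argument or row to a line. servo_tool: Moves the arm, as the interface text tells. Its arguments: {"type":"object","properties":{"steps":{"type":"array"}},"required":["steps"]}

```bash
mkdir -p pics; ls
cat > h.py <<'E'
import numpy as np, cv2
from station import bot, vision
def cam(n):
    c=vision.read_camera(n); c={k:(np.array(v,float) if k!='pixels' else np.array(v)) for k,v in c.items()}
    c['R']=cv2.Rodrigues(c['rvec'])[0]; c['o']=-c['R'].T@c['tvec'].ravel(); c['d']=np.array([float(c['k1']),0,0,0]); return c
def save(c,f): cv2.imwrite('pics/'+f,c['pixels'][:,:,::-1])
def proj(c,P): return cv2.projectPoints(np.array(P,float).reshape(-1,1,3),c['rvec'],c['tvec'],c['intrinsics'],c['d'])[0].reshape(-1,2)
def ray(c,uv):
    p=cv2.undistortPoints(np.array(uv,float).reshape(-1,1,2),c['intrinsics'],c['d']).reshape(-1,2)
    r=np.c_[p,np.ones(len(p))]@c['R']; return r
def plane(c,uv,z):
    r=ray(c,uv); return c['o']+r*((z-c['o'][2])/r[:,2:3])
def tri(cs,uvs):
    A=np.zeros((3,3));b=np.zeros(3)
    for c,uv in zip(cs,uvs):
        r=ray(c,[uv])[0]; r/=np.linalg.norm(r); M=np.eye(3)-np.outer(r,r); A+=M;b+=M@c['o']
    return np.linalg.solve(A,b)
E
python3 - <<'E'
from h import *
for n in ['scene','side','wrist']:
    c=cam(n); save(c,n+'0.png'); print(n,c['o'],c['R'][2],c['k1'])
print(bot.state())
E
```

```text
pics
scene [ 1.08313835 -0.78772366  0.81878436] [-0.46906262  0.64215441 -0.60631507] -0.013969792747559698
side [0.24644747 0.82498523 0.77094266] [ 0.25647506 -0.76155269 -0.59519581] -0.14213080511901802
wrist [ 0.28579019 -0.4447974   0.37379933] [-0.2405503  -0.11337689 -0.96399234] -0.08639322993111402
{'clock': 0.15, 'joints': array([-1.35038066e+00,  3.13338361e-01,  1.49826150e+00, -9.09559015e-07,
        1.33099398e+00, -2.23395957e-01]), 'dq': array([-0.00185583, -0.00246262, -0.00049988, -0.00069439, -0.0021993 ,
       -0.00152341]), 'tau': array([ 5.99381437e-04, -4.12371469e+01, -2.59796727e+01, -2.00612162e-04,
        3.21598214e-03, -1.06143719e-05]), 'ee_pos': array([ 0.22537953, -0.4739723 ,  0.25285829]), 'eef_rot': array([[ 9.03121503e-01,  4.29385028e-01, -2.19756419e-04],
       [ 4.29385027e-01, -9.03121002e-01,  9.76769471e-04],
       [ 2.20943549e-04, -9.76501629e-04, -9.99999499e-01]]), 'ft_force': array([-0.38580028,  0.46453226, -0.94369944]), 'ft_torque': array([-0.01710993, -0.04399397,  0.00311331]), 'grasp_force': 0.0, 'opening': 0.08553624354120416}
```

View pics/scene0.png

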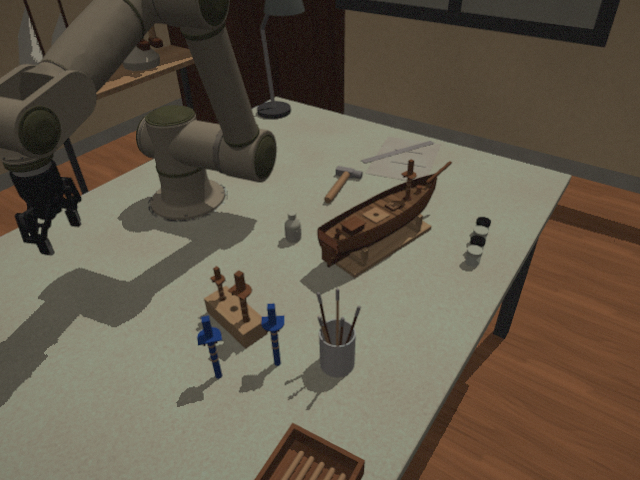

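View pics/side0.png

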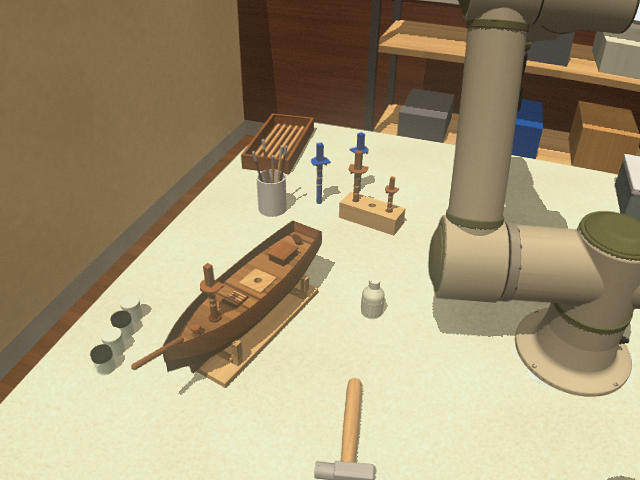

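The scene view shows the mainmast at (240,280), the mizzen at (217,280), blue look-alikes at (210,345) and (272,335), and the pad at (377,214). The side view shows the mainmast at (358,180), the mizzen at (391,193) and the pad at (258,281). I'll zoom in with one composite.

Run:
```python
import cv2,numpy as np
s=cv2.imread('pics/scene0.png');d=cv2.imread('pics/side0.png')
def cr(i,x,y): return cv2.resize(i[y:y+75,x:x+100],(400,300),interpolation=cv2.INTER_CUBIC)
cv2.imwrite('pics/comp.png',np.vstack([np.hstack([cr(s,190,262),cr(s,330,180)]),np.hstack([cr(d,320,140),cr(d,210,245)])]))
```

```text
(no output)
```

View pics/comp.png

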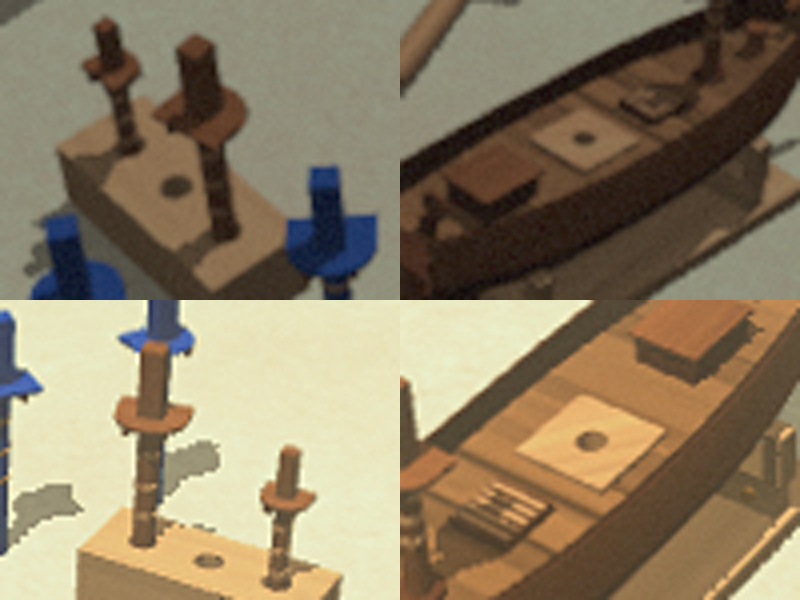

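The composite confirms the colours and shapes. In the scene view the mast head is at (239,273), the pole base at (246,320) and the hull bore at (376,214). In the side view the head is at (358,151) and the bore at (257,280). The rounded edge of the top faces right and down in the scene view.

Run:
```python
from h import *
s=cam('scene');d=cam('side')
q=lambda x,y,ox,oy:((x+.5)/4-.5+ox,(y+.5)/4-.5+oy)
S=lambda x,y:q(x,y,190,262); SH=lambda x,y:q(x-400,y,330,180)
D=lambda x,y:q(x,y-300,320,140); DH=lambda x,y:q(x-400,y-300,210,245)
P=lambda n,a,b:print(n,tri([s,d],[a,b]).round(4), plane(s,[a],tri([s,d],[a,b])[2])[0].round(3))
P('head top',S(197,44),D(154,347))
P('base',S(225,236),D(144,541))
P('blk hole',S(176,187),D(209,562))
P('bore',SH(585,138),DH(591,440))
P('mizz top',S(106,25),D(290,450))
for n,a in (('side',[(587,394),(667,436),(600,490),(515,444)]),):
    print(plane(d,[DH(*x) for x in a],.103).round(4))
print(plane(s,[SH(*x) for x in [(592,103),(640,140),(583,173),(525,133)]],.103).round(4))
# top plate at z=.132: scene edge points; left tips & round
z=.132
print('plate scene',plane(s,[S(*x) for x in [(155,118),(200,140),(245,110),(235,88)]],z).round(4))
print('plate side',plane(d,[D(*x) for x in [(115,410),(155,430),(193,408)]],z).round(4))
# bow tip, stern
print(plane(d,[(133,366)],.15), plane(s,[(450,163)],.15))
print(bot.state()['clock'])
```

```text
head top [ 0.5249 -0.3007  0.1772] [ 0.526 -0.301  0.177]
base [ 0.5251 -0.3038  0.0416] [ 0.526 -0.304  0.042]
blk hole [ 0.4801 -0.2929  0.0431] [ 0.481 -0.293  0.043]
bore [0.5984 0.1193 0.1022] [0.599 0.12  0.102]
mizz top [ 0.4365 -0.2845  0.1346] [ 0.438 -0.284  0.135]
[[0.6127 0.0894 0.103 ]
 [0.5651 0.105  0.103 ]
 [0.5793 0.1502 0.103 ]
 [0.6292 0.1343 0.103 ]]
[[0.5834 0.1559 0.103 ]
 [0.6299 0.1361 0.103 ]
 [0.6177 0.0849 0.103 ]
 [0.5648 0.1022 0.103 ]]
plate scene [[ 0.5073 -0.32    0.132 ]
 [ 0.5372 -0.3188  0.132 ]
 [ 0.5414 -0.2898  0.132 ]
 [ 0.5262 -0.2805  0.132 ]]
plate side [[ 0.5456 -0.3003  0.132 ]
 [ 0.5167 -0.2852  0.132 ]
 [ 0.5025 -0.319   0.132 ]]
[[0.66583621 0.41160807 0.15      ]] [[0.67826932 0.38823973 0.15      ]]
0.25
```

Call:
{"method": "servo_tool", "body": {
  "steps": [0.03, 0.0172, 0.008, 0, 0, 0, 1, 0.03, 0.0172, 0.008, 0, 0, 0, 1, 0.03, 0.0172, 0.008, 0, 0, 0, 1, 0.03, 0.0172, 0.008, 0, 0, 0, 1, 0.03, 0.0172, 0.006, 0, 0, 0, 1]
}}

```text
clock: 0.67
ee_pos: [0.3767, -0.3871, 0.292]
eef_rot: [[0.903, 0.429, 0.0], [0.429, -0.903, -0.0], [0.0, 0.001, -1.0]]
ft_force: [0.0, -0.7, 0.4]
opening: 0.0856
grasp_force: 0.0
```

Call:
{"method": "servo_tool", "body": {
  "steps": [0.03, 0.0172, 0, 0, 0, 0, 1, 0.03, 0.0172, 0, 0, 0, 0, 1, 0.03, 0.0172, 0, 0, 0, 0, 1, 0.03, 0.0172, 0, 0, 0, 0, 1, 0.03, 0.0172, 0, 0, 0, 0, 1]
}}

```text
clock: 1.08
ee_pos: [0.5268, -0.301, 0.2912]
eef_rot: [[0.903, 0.429, -0.0], [0.429, -0.903, 0.0], [-0.0, -0.0, -1.0]]
ft_force: [-0.5, -0.7, 0.2]
opening: 0.0852
grasp_force: 0.0
```

Run:
```python
from h import *
c=cam('wrist'); save(c,'w1.png'); print(c['o'])
st=bot.state();print(st['ee_pos'],st['joints'],st['clock'])
print(proj(c,[[.525,-.302,.178],[.525,-.303,.132]]))
i=cv2.imread('pics/w1.png');
```

```text
[ 0.58716425 -0.27166874  0.4121715 ]
[ 0.53064844 -0.29757368  0.29065844] [-0.70437095  0.4813877   1.15853496  0.00243631  1.50172325  0.4183695 ] 1.1333
[[322.7636397  247.26977728]
 [323.85853513 229.32801525]]
```

View pics/w1.png

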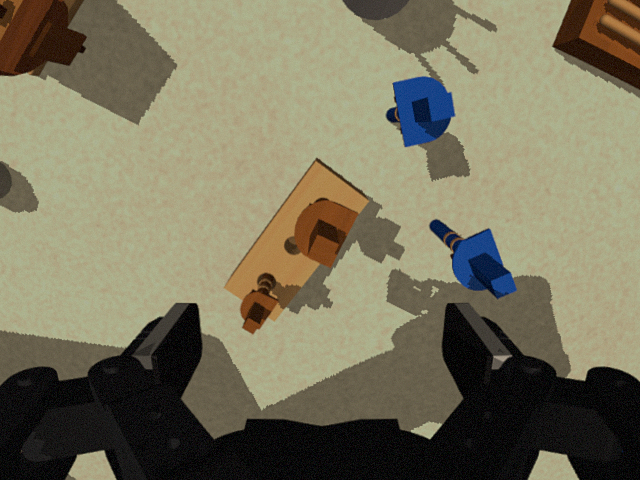

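The wrist view shows the mast plate at (325,235), with its straight edge on the right from about (360,212) to (335,268) and its round side at upper left. I'll extract both edges numerically.

Run:
```python
import cv2
i=cv2.imread('pics/w1.png');
cv2.imwrite('pics/w1c.png',cv2.resize(i[190:280,280:380],(800,720)[:1]+(720,),interpolation=cv2.INTER_CUBIC)[:600])
```

```text
(no output)
```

View pics/w1c.png

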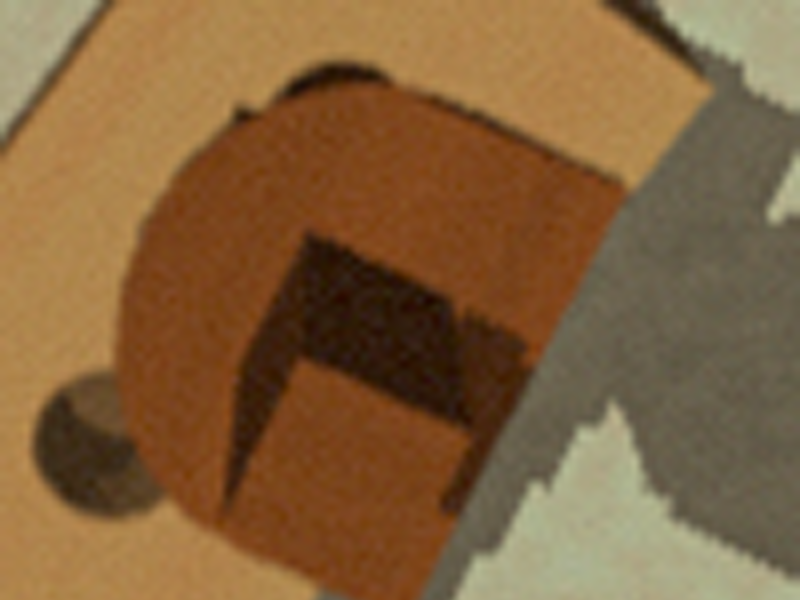

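Run:
```python
from h import *
c=cam('wrist')
q=lambda x,y:((x+.5)/8-.5+280,(y+.5)/8-.5+190)
P=plane(c,[q(*x) for x in [(628,190),(530,372),(425,597),(395,87)]],.134)
print(P.round(4)); a=lambda v:np.degrees(np.arctan2(v[1],v[0]))
print('straight',a(P[2]-P[0]),'front via side',a(P[3]-P[0]))
T=plane(c,[q(302,358),q(470,430),q(349,480),q(228,508)],.178);print(T.round(4),a(T[0]-T[1]),a(T[0]-T[3]))
# hull: saved scene/side, foremast
st=bot.state();print(st['ee_pos'],st['clock'],proj(c,[st['ee_pos']]))
i=cv2.imread('pics/scene0.png');j=cv2.imread('pics/side0.png')
cr=lambda i,x,y:cv2.resize(i[y:y+75,x:x+100],(400,300),interpolation=cv2.INTER_CUBIC)
cv2.imwrite('pics/fm.png',np.hstack([cr(i,370,145),cr(j,165,255)]))
```

```text
[[ 0.5502 -0.3154  0.134 ]
 [ 0.532  -0.315   0.134 ]
 [ 0.5094 -0.3159  0.134 ]
 [ 0.5496 -0.2934  0.134 ]]
straight -179.3694737285179 front via side 91.63879329446371
[[ 0.535  -0.292   0.178 ]
 [ 0.5354 -0.3056  0.178 ]
 [ 0.5281 -0.2992  0.178 ]
 [ 0.5222 -0.292   0.178 ]] 91.74183109669376 -0.02518420738796118
[ 0.52840703 -0.29928224  0.29049152] 1.1833 [[324.84184618 345.79027786]]
```

View pics/fm.png

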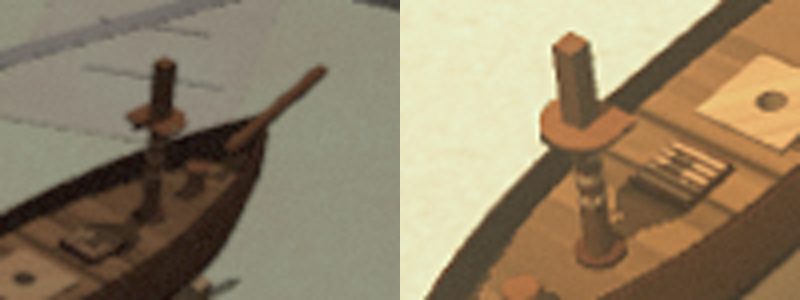

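The foremast head top is at scene (411,160) and side (207,265).

Run:
```python
from h import *
s=cam('scene');d=cam('side')
q=lambda x,y,ox,oy:((x+.5)/4-.5+ox,(y+.5)/4-.5+oy)
A=tri([s,d],[q(165,64,370,145),q(171,43,165,255)]);B=tri([s,d],[q(150,214,370,145),q(200,252,165,255)])
H=np.array([.5984,.1193,.1022])
for F in (A,B): print(F.round(4),np.linalg.norm((F-H)[:2]),np.degrees(np.arctan2(*(F-H)[1::-1])))
st=bot.state();print(st['ee_pos'],st['clock'])
```

```text
[0.6291 0.2325 0.2141] 0.11725480983012895 74.804018357696
[0.6286 0.2341 0.0994] 0.11875066620731098 75.26197649128075
[ 0.52571323 -0.30169488  0.29076919] 1.2833
```

Call:
{"method": "servo_tool", "body": {
  "steps": [0.0005, 0.001, -0.01, 0, 0, -4.9, 1, 0, 0, -0.01, 0, 0, -4.9, 1, 0, 0, -0.01, 0, 0, -4.9, 1, 0, 0, -0.01, 0, 0, -4.9, 1, 0, 0, -0.01, 0, 0, -4.9, 1]
}}

```text
clock: 1.7
ee_pos: [0.5248, -0.3021, 0.241]
eef_rot: [[1.0, 0.01, -0.0], [0.01, -1.0, -0.0], [-0.0, 0.0, -1.0]]
ft_force: [0.8, -0.6, -0.9]
opening: 0.0855
grasp_force: 0.0
```

Call:
{"method": "servo_tool", "body": {
  "steps": [0, 0, 0, 0, 0, 0, 1, 0, 0, 0, 0, 0, 0, 1, 0, 0, 0, 0, 0, 0, 1, 0, 0, 0, 0, 0, 0, 1, 0, 0, 0, 0, 0, 0, 1]
}}

```text
clock: 2.12
ee_pos: [0.5259, -0.3014, 0.2419]
eef_rot: [[1.0, 0.017, 0.001], [0.017, -1.0, -0.001], [0.001, 0.001, -1.0]]
ft_force: [0.0, -0.1, 0.0]
opening: 0.0855
grasp_force: 0.0
```

Run:
```python
from h import *
c=cam('wrist'); save(c,'w2.png'); st=bot.state();print(st['ee_pos'],st['eef_rot'].round(3),c['o'])
p=proj(c,[[.5265,-.300,.178]])[0];print(p)
i=cv2.imread('pics/w2.png');x,y=int(p[0])-50,int(p[1])-40;print(x,y)
cv2.imwrite('pics/w2c.png',cv2.resize(i[y:y+75,x:x+100],(800,600),interpolation=cv2.INTER_CUBIC))
```

```text
[ 0.52592721 -0.3013167   0.24182161] [[ 1.     0.017  0.001]
 [ 0.017 -1.    -0.001]
 [ 0.001  0.001 -1.   ]] [ 0.5927154  -0.29978657  0.36299346]
[319.34134757 270.91228953]
269 230
```

View pics/w2c.png

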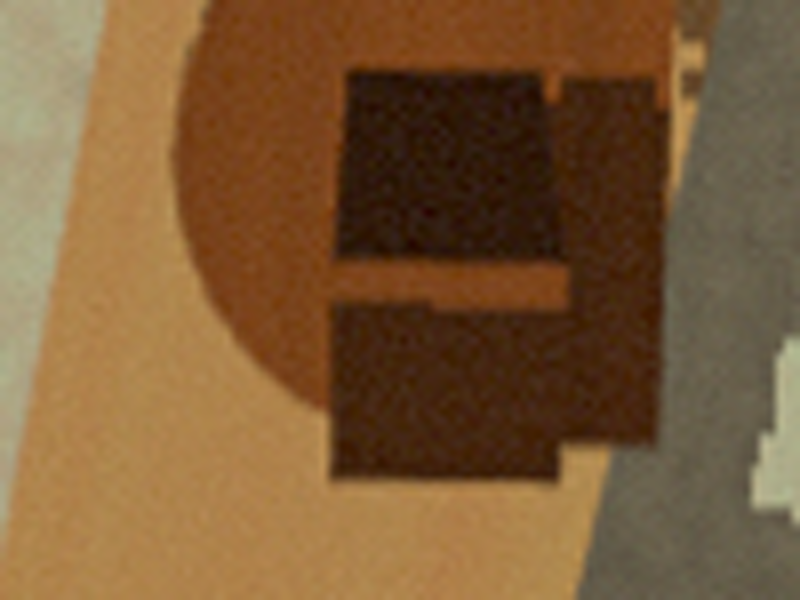

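The crop shows the square head top spanning (330..565, 262..482), so its faces are already square to the tool.

Run:
```python
from h import *
c=cam('wrist')
q=lambda x,y:((x+.5)/8-.5+269,(y+.5)/8-.5+230)
print(plane(c,[q(447,372),q(332,262),q(568,262),q(330,482),q(560,482)],.178).round(4))
st=bot.state();print(st['ee_pos'])
```

```text
[[ 0.524  -0.3024  0.178 ]
 [ 0.5308 -0.2954  0.178 ]
 [ 0.531  -0.3094  0.178 ]
 [ 0.5168 -0.2954  0.178 ]
 [ 0.517  -0.3093  0.178 ]]
[ 0.52593789 -0.30124041  0.24167451]
```

Call:
{"method": "servo_tool", "body": {
  "steps": [-0.002, -0.001, -0.018, 0, 0, 0, 1, 0, 0, -0.018, 0, 0, 0, 1, 0, 0, -0.018, 0, 0, 0, 1, 0, 0, -0.018, 0, 0, 0, 1, 0, 0, -0.0085, 0, 0, 0, 1]
}}

```text
clock: 2.63
ee_pos: [0.5233, -0.3017, 0.1587]
eef_rot: [[1.0, 0.017, -0.002], [0.017, -1.0, 0.002], [-0.002, -0.002, -1.0]]
ft_force: [-0.6, -0.1, 0.2]
opening: 0.0855
grasp_force: 0.0
```

Call:
{"method": "servo_tool", "body": {
  "steps": [0, 0, 0, 0, 0, 0, 0, 0, 0, 0, 0, 0, 0, -0.3, 0, 0, 0, 0, 0, 0, -1, 0, 0, 0, 0, 0, 0, -1, 0, 0, 0, 0, 0, 0, -1]
}}

```text
clock: 3.05
ee_pos: [0.5242, -0.3024, 0.1617]
eef_rot: [[1.0, 0.016, 0.001], [0.016, -1.0, -0.001], [0.001, 0.001, -1.0]]
ft_force: [-0.3, 0.7, -1.1]
opening: 0.0256
grasp_force: 0.0
```

Call:
{"method": "servo_tool", "body": {
  "steps": [0, 0, 0, 0, 0, 0, -1, 0, 0, 0, 0, 0, 0, -1, 0, 0, 0, 0, 0, 0, -1, 0, 0, 0, 0, 0, 0, -1, 0, 0, 0, 0, 0, 0, -1]
}}

```text
clock: 3.47
ee_pos: [0.5242, -0.3024, 0.1615]
eef_rot: [[1.0, 0.016, 0.001], [0.016, -1.0, -0.001], [0.001, 0.001, -1.0]]
ft_force: [-0.1, 0.7, 6.4]
opening: 0.0131
grasp_force: 58.9
```

Call:
{"method": "servo_tool", "body": {
  "steps": [0, 0, 0.01, 0, 0, 0, -1, 0, 0, 0.02, 0, 0, 0, -1, 0, 0, 0.03, 0, 0, 0, -1, 0, 0, 0.03, 0, 0, 0, -1, 0, 0, 0.03, 0, 0, 0, -1]
}}

```text
clock: 3.88
ee_pos: [0.5236, -0.3018, 0.2824]
eef_rot: [[1.0, 0.016, -0.001], [0.016, -1.0, 0.001], [-0.001, -0.001, -1.0]]
ft_force: [-0.4, -0.5, -0.4]
opening: 0.0135
grasp_force: 58.6
```

Call:
{"method": "servo_tool", "body": {
  "steps": [0, 0, 0.03, 0, 0, 0, -1, 0, 0, 0.02, 0, 0, 0, -1, 0, 0, 0.01, 0, 0, -4, -1, 0, 0, 0, 0, 0, -4, -1, 0, 0, 0, 0, 0, -4, -1]
}}

```text
clock: 4.3
ee_pos: [0.5239, -0.302, 0.3419]
eef_rot: [[0.981, -0.195, 0.001], [-0.195, -0.981, -0.001], [0.001, 0.0, -1.0]]
ft_force: [0.5, -0.3, -0.2]
opening: 0.0134
grasp_force: 58.6
```

Call:
{"method": "servo_tool", "body": {
  "steps": [0.005, 0.02, 0, 0, 0, -4, -1, 0.005, 0.034, 0, 0, 0, 0, -1, 0.005, 0.034, 0, 0, 0, 0, -1, 0.005, 0.034, 0, 0, 0, 0, -1, 0.005, 0.034, 0, 0, 0, 0, -1]
}}

```text
clock: 4.72
ee_pos: [0.5487, -0.1445, 0.3411]
eef_rot: [[0.966, -0.26, -0.0], [-0.26, -0.966, 0.0], [-0.0, -0.0, -1.0]]
ft_force: [1.1, -0.2, -0.1]
opening: 0.0131
grasp_force: 58.5
```

Call:
{"method": "servo_tool", "body": {
  "steps": [0.005, 0.034, 0, 0, 0, 0, -1, 0.005, 0.034, 0, 0, 0, 0, -1, 0.005, 0.034, 0, 0, 0, 0, -1, 0.005, 0.034, 0, 0, 0, 0, -1, 0.005, 0.028, 0, 0, 0, 0, -1]
}}

```text
clock: 5.13
ee_pos: [0.5736, 0.0203, 0.3412]
eef_rot: [[0.966, -0.259, -0.0], [-0.259, -0.966, 0.0], [-0.0, -0.0, -1.0]]
ft_force: [-0.1, -0.8, -0.5]
opening: 0.0129
grasp_force: 58.6
```

Call:
{"method": "servo_tool", "body": {
  "steps": [0, 0, 0, 0, 0, 0, -1, 0, 0, 0, 0, 0, 0, -1, 0, 0, 0, 0, 0, 0, -1, 0, 0, 0, 0, 0, 0, -1, 0, 0, 0, 0, 0, 0, -1]
}}

```text
clock: 5.55
ee_pos: [0.5738, 0.0168, 0.3408]
eef_rot: [[0.965, -0.261, -0.0], [-0.261, -0.965, -0.0], [-0.0, 0.0, -1.0]]
ft_force: [-0.4, 0.3, 1.4]
opening: 0.0133
grasp_force: 58.6
```

Run:
```python
from h import *
c=cam('wrist'); s=cam('scene'); d=cam('side'); save(c,'w3.png'); save(s,'s3.png'); save(d,'d3.png')
st=bot.state();print(st['ee_pos'],st['eef_rot'].round(3),st['joints'],st['clock'])
H=[.5984,.1193,.1022]; print(proj(c,[H]),proj(s,[H]),proj(d,[H]))
a,b=cv2.imread('pics/w3.png'),cv2.imread('pics/d3.png')
x,y=proj(s,[st['ee_pos']-[0,0,.12]])[0].astype(int);u,v=proj(d,[st['ee_pos']-[0,0,.12]])[0].astype(int);print(x,y,u,v)
sc=cv2.imread('pics/s3.png')
W=cv2.resize(a,(400,300));cr=lambda i,x,y:cv2.resize(i[y-38:y+37,x-50:x+50],(400,300),interpolation=cv2.INTER_CUBIC)
m=cr(sc,x,y);n=cr(b,u,v);p=proj(c,[H])[0].astype(int);k=cr(a,*np.clip(p,[50,38],[589,442]))
cv2.imwrite('pics/c3.png',np.vstack([np.hstack([W,k]),np.hstack([m,n])]))
```

```text
[0.57386839 0.0172016  0.34083087] [[ 0.965 -0.261 -0.   ]
 [-0.261 -0.965  0.   ]
 [-0.     0.    -1.   ]] [-1.74012276e-01  3.83659238e-01  1.17497196e+00 -5.30141895e-06
  1.58299896e+00  1.66086687e+00] 5.7
[[204.34412984 208.57075531]] [[375.56606256 214.10540605]] [[256.88944484 279.69127133]]
346 189 287 200
```

View pics/c3.png

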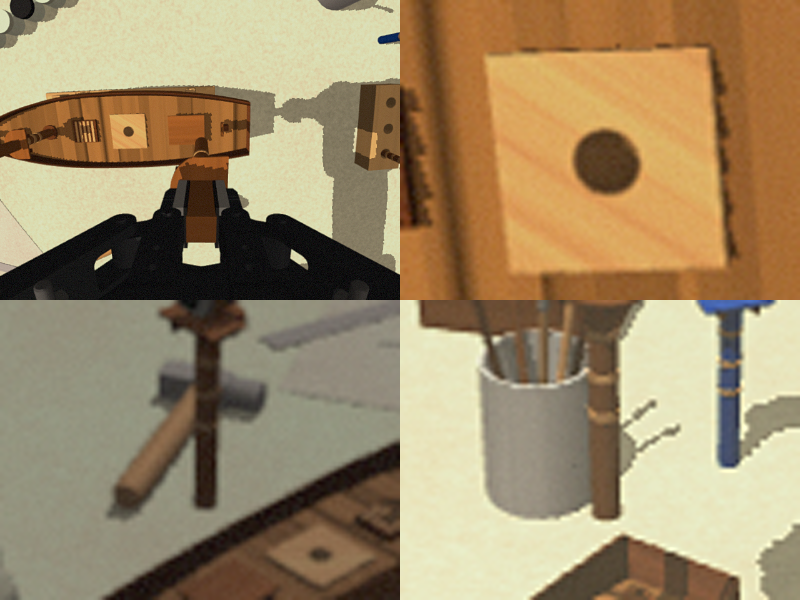

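The wrist crop shows the bore at about (205.4,209.9) and the pad square. The heel is visible at scene (347,201) and side (288,215). Next I'll compute the bore, the pad yaw and the heel's offset from the TCP.

Run:
```python
from h import *
c=cam('wrist'); s=cam('scene'); d=cam('side')
w=lambda x,y:(154+(x-400+.5)/4-.5,170+(y+.5)/4-.5)
g=np.array(c['pixels'])[190:230,185:226].astype(int).sum(2); m=(g<270).astype(np.uint8)
n,_,stt,ce=cv2.connectedComponentsWithStats(m);print([(stt[k],ce[k]+[185,190]) for k in range(1,n) if stt[k][4]>30])
P=plane(c,[w(487,55),w(710,48),w(728,268),w(510,273),w(607,161)],.103);print(P.round(4))
a=lambda v:np.degrees(np.arctan2(v[1],v[0]))
print([a(P[0]-P[1]),a(P[3]-P[2]),a(P[0]-P[3])-90,a(P[1]-P[2])-90], P[:4].mean(0))
S=(296+206.5/4-.5,151+204/4-.5);D=(237+205.5/4-.5,162+214/4-.5)
H=tri([s,d],[S,D]);st=bot.state();print('heel',H,H-st['ee_pos'],st['ee_pos'])
print('bore side/scene',plane(s,[(375.9,214.2)],.103),plane(d,[(257.4,279.6)],.103))
print(proj(s,[H]),S,proj(d,[H]),D)
```

```text
[(array([ 13,  13,  16,  15, 192], dtype=int32), array([205.578125  , 210.10416667]))]
[[0.6269 0.1371 0.103 ]
 [0.615  0.0885 0.103 ]
 [0.5664 0.1003 0.103 ]
 [0.5785 0.1493 0.103 ]
 [0.5971 0.1189 0.103 ]]
[np.float64(76.19921542463034), np.float64(76.15733466269748), np.float64(-104.21980497973846), np.float64(-103.64523411693054)] [0.59668332 0.11882482 0.103     ]
heel [0.57490952 0.01809768 0.18820136] [ 0.00103207  0.00047424 -0.15258842] [0.57387746 0.01762343 0.34078978]
bore side/scene [[0.59986187 0.11839378 0.103     ]] [[0.59719234 0.11958138 0.103     ]]
[[346.89722805 201.46066456]] (347.125, 201.5) [[287.59346774 215.0512383 ]] (287.875, 215.0)
```

Call:
{"method": "servo_tool", "body": {
  "steps": [0.0034, 0.0159, -0.005, 1.93, -0.52, 0, -1, 0.0034, 0.0159, -0.005, 1.93, -0.52, 0, -1, 0.0034, 0.0159, -0.005, 1.93, -0.52, 0, -1, 0.0034, 0.0159, -0.005, 1.93, -0.52, 0, -1, 0.0034, 0.0159, -0.005, 1.93, -0.52, 0, -1]
}}

```text
clock: 6.27
ee_pos: [0.591, 0.098, 0.3156]
eef_rot: [[0.966, -0.256, 0.046], [-0.26, -0.951, 0.169], [0.0, -0.175, -0.985]]
ft_force: [0.5, -0.1, 0.1]
opening: 0.0134
grasp_force: 58.6
```

Call:
{"method": "servo_tool", "body": {
  "steps": [0, 0, -0.01, 0, 0, 0, -1, 0, 0, -0.01, 0, 0, 0, -1, 0, 0, -0.01, 0, 0, 0, -1, 0, 0, -0.01, 0, 0, 0, -1, 0, 0, 0, 0, 0, 0, -1]
}}

```text
clock: 6.68
ee_pos: [0.5902, 0.0968, 0.2732]
eef_rot: [[0.965, -0.257, 0.041], [-0.261, -0.951, 0.167], [-0.004, -0.172, -0.985]]
ft_force: [0.2, 0.0, -0.1]
opening: 0.0135
grasp_force: 58.6
```

Call:
{"method": "servo_tool", "body": {
  "steps": [0, 0, 0, 0, 0, 0, -1, 0, 0, 0, 0, 0, 0, -1, 0, 0, 0, 0, 0, 0, -1, 0, 0, 0, 0, 0, 0, -1, 0, 0, 0, 0, 0, 0, -1]
}}

```text
clock: 7.1
ee_pos: [0.591, 0.0973, 0.2762]
eef_rot: [[0.966, -0.256, 0.046], [-0.26, -0.951, 0.167], [0.001, -0.174, -0.985]]
ft_force: [-0.2, -0.5, 0.0]
opening: 0.0133
grasp_force: 58.6
```

Run:
```python
from h import *
s=cam('scene'); d=cam('side');c=cam('wrist')
st=bot.state();R=st['eef_rot'];t=st['ee_pos'];print(t,R.round(4),st['clock'])
b=np.array([.25,.968,0]);hc=t+R@[0,0,.1525];print('heel model',hc,'low edge',hc+.007*(R[:,1]*np.sign(R[2,1])*-1))
print('rel bore (bow,port)',(hc-[.5973,.119,.103])@np.array([[.25,-.968,0],[.968,.25,0],[0,0,1]]))
cr=[]
for n,k in (('s4',s),('d4',d)):
    save(k,n+'.png');p=proj(k,[hc])[0];i=cv2.imread('pics/'+n+'.png');x,y=p.astype(int);print(p,x-25,y-37)
    cr.append(cv2.resize(i[y-37:y+38,x-25:x+25],(400,600),interpolation=cv2.INTER_CUBIC))
cv2.imwrite('pics/c4.png',np.hstack(cr))
```

```text
[0.59095621 0.09733506 0.27593986] [[ 9.656e-01 -2.561e-01  4.550e-02]
 [-2.601e-01 -9.510e-01  1.675e-01]
 [ 3.000e-04 -1.736e-01 -9.848e-01]] 7.25
heel model [0.59788894 0.12288058 0.12575459] low edge [0.59609657 0.11622391 0.1245396 ]
rel bore (bow,port) [0.00390363 0.00040005 0.02275459]
[376.55844992 205.75711294] 351 168
[255.6533766  271.13667765] 230 234
```

View pics/c4.png

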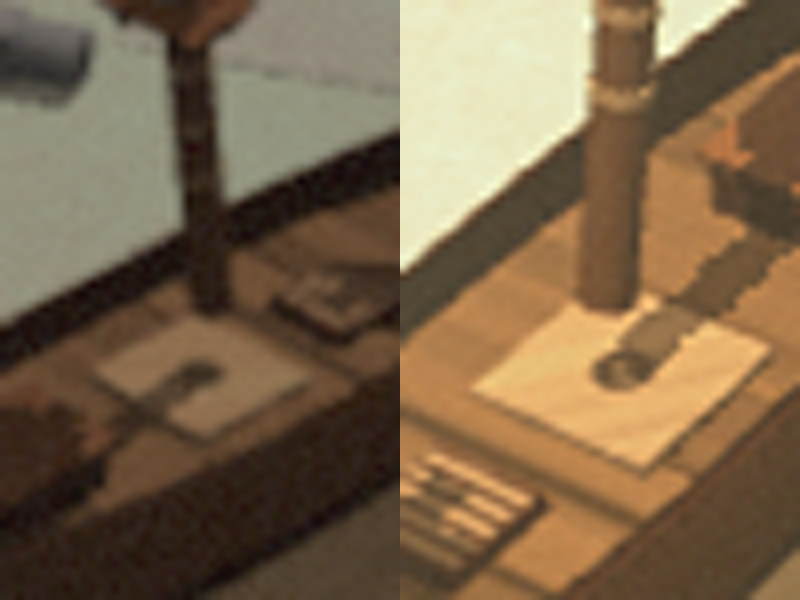

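The heel in both views, (211,302) and (607,300), matches the model to within a pixel. Descending to feel for the hole.

Call:
{"method": "servo_tool", "body": {
  "steps": [0, 0, -0.005, 0, 0, 0, -1, 0, 0, -0.005, 0, 0, 0, -1, 0, 0, -0.004, 0, 0, 0, -1, 0, 0, -0.003, 0, 0, 0, -1, 0, 0, 0, 0, 0, 0, -1]
}}

```text
clock: 7.67
ee_pos: [0.5907, 0.0974, 0.2578]
eef_rot: [[0.966, -0.256, 0.044], [-0.26, -0.951, 0.168], [-0.001, -0.173, -0.985]]
ft_force: [-1.0, -0.1, 0.7]
opening: 0.013
grasp_force: 58.6
```

Call:
{"method": "servo_tool", "body": {
  "steps": [0, 0, -0.0008, 0, 0, 0, -1, 0, 0, -0.0008, 0, 0, 0, -1, 0, 0, -0.0004, 0, 0, 0, -1, 0, 0, 0, 0, 0, 0, -1, 0, 0, 0, 0, 0, 0, -1]
}}

```text
clock: 8.08
ee_pos: [0.5909, 0.0973, 0.2569]
eef_rot: [[0.966, -0.256, 0.045], [-0.26, -0.951, 0.168], [0.0, -0.174, -0.985]]
ft_force: [-0.2, -0.6, -1.4]
opening: 0.0134
grasp_force: 58.6
```

Call:
{"method": "servo_tool", "body": {
  "steps": [0, 0, -0.0005, 0, 0, 0, -1, 0, 0, -0.0005, 0, 0, 0, -1, 0, 0, 0, 0, 0, 0, -1, 0, 0, 0, 0, 0, 0, -1, 0, 0, 0, 0, 0, 0, -1]
}}

```text
clock: 8.5
ee_pos: [0.5909, 0.0974, 0.2558]
eef_rot: [[0.966, -0.256, 0.045], [-0.26, -0.951, 0.168], [0.0, -0.174, -0.985]]
ft_force: [0.7, -0.5, -0.8]
opening: 0.0131
grasp_force: 58.6
```

Call:
{"method": "servo_tool", "body": {
  "steps": [0, 0, -0.0005, 0, 0, 0, -1, 0, 0, -0.0005, 0, 0, 0, -1, 0, 0, 0, 0, 0, 0, -1, 0, 0, 0, 0, 0, 0, -1, 0, 0, 0, 0, 0, 0, -1]
}}

```text
clock: 8.92
ee_pos: [0.5909, 0.0973, 0.2548]
eef_rot: [[0.966, -0.256, 0.045], [-0.26, -0.951, 0.168], [0.0, -0.174, -0.985]]
ft_force: [0.9, 0.6, -1.1]
opening: 0.0133
grasp_force: 58.6
```

Call:
{"method": "servo_tool", "body": {
  "steps": [0, 0, -0.0005, 0, 0, 0, -1, 0, 0, -0.0005, 0, 0, 0, -1, 0, 0, 0, 0, 0, 0, -1, 0, 0, 0, 0, 0, 0, -1, 0, 0, 0, 0, 0, 0, -1]
}}

```text
clock: 9.33
ee_pos: [0.5909, 0.0974, 0.2538]
eef_rot: [[0.966, -0.256, 0.045], [-0.26, -0.951, 0.168], [-0.0, -0.174, -0.985]]
ft_force: [0.0, -0.7, -0.2]
opening: 0.0135
grasp_force: 58.6
```

Call:
{"method": "servo_tool", "body": {
  "steps": [0, 0, -0.0005, 0, 0, 0, -1, 0, 0, -0.0003, 0, 0, 0, -1, 0, 0, 0, 0, 0, 0, -1, 0, 0, 0, 0, 0, 0, -1, 0, 0, 0, 0, 0, 0, -1]
}}

```text
clock: 9.75
ee_pos: [0.5909, 0.0973, 0.253]
eef_rot: [[0.966, -0.256, 0.045], [-0.26, -0.951, 0.168], [0.0, -0.174, -0.985]]
ft_force: [-0.7, 0.4, 0.0]
opening: 0.0135
grasp_force: 58.6
```

Call:
{"method": "servo_tool", "body": {
  "steps": [0, 0, -0.0003, 0, 0, 0, -1, 0, 0, 0, 0, 0, 0, -1, 0, 0, 0, 0, 0, 0, -1, 0, 0, 0, 0, 0, 0, -1, 0, 0, 0, 0, 0, 0, -1]
}}

```text
clock: 10.17
ee_pos: [0.5909, 0.0974, 0.2527]
eef_rot: [[0.966, -0.256, 0.045], [-0.26, -0.951, 0.168], [0.0, -0.174, -0.985]]
ft_force: [-0.1, 1.3, -0.6]
opening: 0.0132
grasp_force: 58.6
```

Call:
{"method": "servo_tool", "body": {
  "steps": [0, 0, -0.0003, 0, 0, 0, -1, 0, 0, 0, 0, 0, 0, -1, 0, 0, 0, 0, 0, 0, -1, 0, 0, 0, 0, 0, 0, -1, 0, 0, 0, 0, 0, 0, -1]
}}

```text
clock: 10.58
ee_pos: [0.5909, 0.0973, 0.2524]
eef_rot: [[0.966, -0.256, 0.045], [-0.26, -0.951, 0.168], [0.0, -0.174, -0.985]]
ft_force: [0.2, -0.1, -0.4]
opening: 0.0133
grasp_force: 58.6
```

The mast is now 2 mm below where it would touch the pad and there is no force, so the low edge is over the bore.

Call:
{"method": "servo_tool", "body": {
  "steps": [0, 0, -0.0003, 0, 0, 0, -1, 0, 0, 0, 0, 0, 0, -1, 0, 0, 0, 0, 0, 0, -1, 0, 0, 0, 0, 0, 0, -1, 0, 0, 0, 0, 0, 0, -1]
}}

```text
clock: 11.0
ee_pos: [0.5909, 0.0973, 0.2521]
eef_rot: [[0.966, -0.256, 0.045], [-0.26, -0.951, 0.168], [0.0, -0.174, -0.985]]
ft_force: [0.5, 0.5, -0.0]
opening: 0.0132
grasp_force: 58.6
```

Call:
{"method": "servo_tool", "body": {
  "steps": [0, 0, -0.0003, 0, 0, 0, -1, 0, 0, 0, 0, 0, 0, -1, 0, 0, 0, 0, 0, 0, -1, 0, 0, 0, 0, 0, 0, -1, 0, 0, 0, 0, 0, 0, -1]
}}

```text
clock: 11.42
ee_pos: [0.5909, 0.0974, 0.2519]
eef_rot: [[0.966, -0.256, 0.045], [-0.26, -0.951, 0.168], [0.0, -0.174, -0.985]]
ft_force: [0.6, 0.3, 1.1]
opening: 0.0132
grasp_force: 58.7
```

Call:
{"method": "servo_tool", "body": {
  "steps": [0, 0, -0.0003, 0, 0, 0, -1, 0, 0, 0, 0, 0, 0, -1, 0, 0, 0, 0, 0, 0, -1, 0, 0, 0, 0, 0, 0, -1, 0, 0, 0, 0, 0, 0, -1]
}}

```text
clock: 11.83
ee_pos: [0.591, 0.0974, 0.2517]
eef_rot: [[0.966, -0.256, 0.046], [-0.26, -0.951, 0.168], [0.0, -0.174, -0.985]]
ft_force: [-0.7, 0.6, 3.6]
opening: 0.0133
grasp_force: 59.1
```

Contact is at TCP z ≈ 0.252, with the heel centre about 1.5 mm below the pad face. Now sliding sternward to feel for the wall.

Call:
{"method": "servo_tool", "body": {
  "steps": [-0.00013, -0.0005, 0, 0, 0, 0, -1, -0.00013, -0.0005, 0, 0, 0, 0, -1, 0, 0, 0, 0, 0, 0, -1, 0, 0, 0, 0, 0, 0, -1, 0, 0, 0, 0, 0, 0, -1]
}}

```text
clock: 12.25
ee_pos: [0.5907, 0.0964, 0.2516]
eef_rot: [[0.966, -0.256, 0.045], [-0.26, -0.951, 0.168], [0.0, -0.174, -0.985]]
ft_force: [1.0, 1.1, 3.3]
opening: 0.0132
grasp_force: 59.1
```

Call:
{"method": "servo_tool", "body": {
  "steps": [-0.00013, -0.0005, 0, 0, 0, 0, -1, 0, 0, -0.0002, 0, 0, 0, -1, 0, 0, 0, 0, 0, 0, -1, 0, 0, 0, 0, 0, 0, -1, 0, 0, 0, 0, 0, 0, -1]
}}

```text
clock: 12.67
ee_pos: [0.5906, 0.0958, 0.2513]
eef_rot: [[0.966, -0.256, 0.045], [-0.26, -0.951, 0.167], [0.0, -0.173, -0.985]]
ft_force: [1.3, -0.5, 3.5]
opening: 0.013
grasp_force: 59.2
```

Call:
{"method": "servo_tool", "body": {
  "steps": [-0.00013, -0.0005, 0, 0, 0, 0, -1, 0, 0, -0.0002, 0, 0, 0, -1, 0, 0, 0, 0, 0, 0, -1, 0, 0, 0, 0, 0, 0, -1, 0, 0, 0, 0, 0, 0, -1]
}}

```text
clock: 13.08
ee_pos: [0.5904, 0.0954, 0.2512]
eef_rot: [[0.966, -0.256, 0.045], [-0.26, -0.951, 0.168], [0.0, -0.174, -0.985]]
ft_force: [-0.2, 1.3, 5.1]
opening: 0.0131
grasp_force: 59.1
```

Call:
{"method": "servo_tool", "body": {
  "steps": [-0.00013, -0.0005, 0, 0, 0, 0, -1, 0, 0, 0, 0, 0, 0, -1, 0, 0, 0, 0, 0, 0, -1, 0, 0, 0, 0, 0, 0, -1, 0, 0, 0, 0, 0, 0, -1]
}}

```text
clock: 13.5
ee_pos: [0.5901, 0.0945, 0.2505]
eef_rot: [[0.966, -0.256, 0.044], [-0.26, -0.951, 0.167], [-0.001, -0.173, -0.985]]
ft_force: [0.3, -0.9, 0.3]
opening: 0.0134
grasp_force: 58.6
```

Call:
{"method": "servo_tool", "body": {
  "steps": [-0.00013, -0.0005, 0, 0, 0, 0, -1, 0, 0, 0, 0, 0, 0, -1, 0, 0, 0, 0, 0, 0, -1, 0, 0, 0, 0, 0, 0, -1, 0, 0, 0, 0, 0, 0, -1]
}}

```text
clock: 13.92
ee_pos: [0.5901, 0.0944, 0.251]
eef_rot: [[0.966, -0.256, 0.045], [-0.26, -0.951, 0.168], [-0.0, -0.173, -0.985]]
ft_force: [0.5, 0.1, -1.2]
opening: 0.0133
grasp_force: 58.6
```

Call:
{"method": "servo_tool", "body": {
  "steps": [-0.00013, -0.0005, 0, 0, 0, 0, -1, 0, 0, 0, 0, 0, 0, -1, 0, 0, 0, 0, 0, 0, -1, 0, 0, 0, 0, 0, 0, -1, 0, 0, 0, 0, 0, 0, -1]
}}

```text
clock: 14.33
ee_pos: [0.59, 0.0939, 0.2511]
eef_rot: [[0.966, -0.256, 0.045], [-0.26, -0.951, 0.168], [-0.0, -0.174, -0.985]]
ft_force: [0.1, -0.4, -0.8]
opening: 0.0134
grasp_force: 58.7
```

The force has dropped to zero, so the high edge has cleared the bow rim. Lowering a little further.

Call:
{"method": "servo_tool", "body": {
  "steps": [0, 0, -0.0005, 0, 0, 0, -1, 0, 0, 0, 0, 0, 0, -1, 0, 0, 0, 0, 0, 0, -1, 0, 0, 0, 0, 0, 0, -1, 0, 0, 0, 0, 0, 0, -1]
}}

```text
clock: 14.75
ee_pos: [0.59, 0.0939, 0.2506]
eef_rot: [[0.966, -0.256, 0.045], [-0.26, -0.951, 0.168], [-0.0, -0.174, -0.985]]
ft_force: [0.7, -0.5, -0.3]
opening: 0.0129
grasp_force: 58.6
```

Call:
{"method": "servo_tool", "body": {
  "steps": [0, 0, -0.0005, 0, 0, 0, -1, 0, 0, 0, 0, 0, 0, -1, 0, 0, 0, 0, 0, 0, -1, 0, 0, 0, 0, 0, 0, -1, 0, 0, 0, 0, 0, 0, -1]
}}

```text
clock: 15.17
ee_pos: [0.59, 0.0938, 0.2501]
eef_rot: [[0.966, -0.256, 0.045], [-0.26, -0.951, 0.168], [-0.0, -0.174, -0.985]]
ft_force: [-0.5, 0.7, -0.2]
opening: 0.0133
grasp_force: 58.7
```

Call:
{"method": "servo_tool", "body": {
  "steps": [0, 0, -0.0005, 0, 0, 0, -1, 0, 0, 0, 0, 0, 0, -1, 0, 0, 0, 0, 0, 0, -1, 0, 0, 0, 0, 0, 0, -1, 0, 0, 0, 0, 0, 0, -1]
}}

```text
clock: 15.58
ee_pos: [0.59, 0.0938, 0.2496]
eef_rot: [[0.966, -0.256, 0.045], [-0.26, -0.951, 0.168], [0.0, -0.174, -0.985]]
ft_force: [-0.9, -1.0, -0.4]
opening: 0.0133
grasp_force: 58.7
```

Call:
{"method": "servo_tool", "body": {
  "steps": [0.00066, 0.00256, 0.0004, -0.965, 0.26, 0, -1, 0.00066, 0.00256, 0.0004, -0.965, 0.26, 0, -1, 0, 0, 0, 0, 0, 0, -1, 0, 0, 0, 0, 0, 0, -1, 0, 0, 0, 0, 0, 0, -1]
}}

```text
clock: 16.0
ee_pos: [0.5914, 0.0991, 0.2504]
eef_rot: [[0.966, -0.257, 0.036], [-0.26, -0.956, 0.134], [0.0, -0.139, -0.99]]
ft_force: [0.9, -0.5, 0.4]
opening: 0.0131
grasp_force: 58.7
```

Call:
{"method": "servo_tool", "body": {
  "steps": [0.00066, 0.00256, 0.0004, -0.965, 0.26, 0, -1, 0.00066, 0.00256, 0.0003, -0.965, 0.26, 0, -1, 0, 0, 0, 0, 0, 0, -1, 0, 0, 0, 0, 0, 0, -1, 0, 0, 0, 0, 0, 0, -1]
}}

```text
clock: 16.42
ee_pos: [0.5927, 0.1042, 0.2511]
eef_rot: [[0.966, -0.258, 0.027], [-0.26, -0.96, 0.101], [0.0, -0.105, -0.995]]
ft_force: [0.6, -0.8, -0.2]
opening: 0.0135
grasp_force: 58.7
```

Call:
{"method": "servo_tool", "body": {
  "steps": [0.00066, 0.00257, 0.0003, -0.965, 0.26, 0, -1, 0.00066, 0.00257, 0.0002, -0.965, 0.26, 0, -1, 0, 0, 0, 0, 0, 0, -1, 0, 0, 0, 0, 0, 0, -1, 0, 0, 0, 0, 0, 0, -1]
}}

```text
clock: 16.83
ee_pos: [0.594, 0.1093, 0.2516]
eef_rot: [[0.966, -0.259, 0.018], [-0.26, -0.963, 0.067], [0.0, -0.07, -0.998]]
ft_force: [0.4, -1.2, -0.1]
opening: 0.0132
grasp_force: 58.7
```

Call:
{"method": "servo_tool", "body": {
  "steps": [0.00066, 0.00258, 0.0002, -0.965, 0.26, 0, -1, 0.00066, 0.00258, 0.0001, -0.965, 0.26, 0, -1, 0, 0, 0, 0, 0, 0, -1, 0, 0, 0, 0, 0, 0, -1, 0, 0, 0, 0, 0, 0, -1]
}}

```text
clock: 17.25
ee_pos: [0.5953, 0.1144, 0.2519]
eef_rot: [[0.966, -0.26, 0.009], [-0.26, -0.965, 0.034], [0.0, -0.035, -0.999]]
ft_force: [0.6, -0.7, -0.2]
opening: 0.013
grasp_force: 58.8
```

Call:
{"method": "servo_tool", "body": {
  "steps": [0.00066, 0.00258, 0, -0.965, 0.26, 0, -1, 0.00066, 0.00258, 0, -0.965, 0.26, 0, -1, 0, 0, 0, 0, 0, 0, -1, 0, 0, 0, 0, 0, 0, -1, 0, 0, 0, 0, 0, 0, -1]
}}

```text
clock: 17.67
ee_pos: [0.5966, 0.1196, 0.2519]
eef_rot: [[0.966, -0.26, 0.0], [-0.26, -0.966, -0.0], [0.0, 0.0, -1.0]]
ft_force: [0.4, -2.0, -0.4]
opening: 0.0134
grasp_force: 58.8
```

Call:
{"method": "servo_tool", "body": {
  "steps": [0, -0.0003, -0.001, 0, 0, 0, -1, 0, 0, -0.001, 0, 0, 0, -1, 0, 0, 0, 0, 0, 0, -1, 0, 0, 0, 0, 0, 0, -1, 0, 0, 0, 0, 0, 0, -1]
}}

```text
clock: 18.08
ee_pos: [0.5966, 0.1192, 0.2497]
eef_rot: [[0.966, -0.26, -0.0], [-0.26, -0.966, 0.0], [-0.0, -0.0, -1.0]]
ft_force: [0.7, -1.3, -1.0]
opening: 0.0136
grasp_force: 58.6
```

Call:
{"method": "servo_tool", "body": {
  "steps": [0, 0, -0.001, 0, 0, 0, -1, 0, 0, -0.001, 0, 0, 0, -1, 0, 0, 0, 0, 0, 0, -1, 0, 0, 0, 0, 0, 0, -1, 0, 0, 0, 0, 0, 0, -1]
}}

```text
clock: 18.5
ee_pos: [0.5966, 0.1192, 0.2478]
eef_rot: [[0.966, -0.26, -0.0], [-0.26, -0.966, 0.0], [-0.0, 0.0, -1.0]]
ft_force: [1.1, -0.9, -0.8]
opening: 0.0135
grasp_force: 58.7
```

Call:
{"method": "servo_tool", "body": {
  "steps": [0.0002, -0.0002, -0.001, 0, 0, 0, -1, 0, 0, -0.001, 0, 0, 0, -1, 0, 0, -0.001, 0, 0, 0, -1, 0, 0, 0, 0, 0, 0, -1, 0, 0, 0, 0, 0, 0, -1]
}}

```text
clock: 18.92
ee_pos: [0.5967, 0.1191, 0.2448]
eef_rot: [[0.966, -0.26, -0.0], [-0.26, -0.966, 0.0], [-0.0, -0.0, -1.0]]
ft_force: [-0.1, -0.4, -0.8]
opening: 0.0131
grasp_force: 58.7
```

Call:
{"method": "servo_tool", "body": {
  "steps": [0, 0, -0.001, 0, 0, 0, -1, 0, 0, -0.001, 0, 0, 0, -1, 0, 0, -0.001, 0, 0, 0, -1, 0, 0, 0, 0, 0, 0, -1, 0, 0, 0, 0, 0, 0, -1]
}}

```text
clock: 19.33
ee_pos: [0.5968, 0.1191, 0.2418]
eef_rot: [[0.966, -0.26, -0.0], [-0.26, -0.966, 0.0], [-0.0, 0.0, -1.0]]
ft_force: [-0.5, 0.4, -0.3]
opening: 0.0133
grasp_force: 58.7
```

Call:
{"method": "servo_tool", "body": {
  "steps": [0, 0, -0.001, 0, 0, 0, -1, 0, 0, -0.001, 0, 0, 0, -1, 0, 0, -0.001, 0, 0, 0, -1, 0, 0, 0, 0, 0, 0, -1, 0, 0, 0, 0, 0, 0, -1]
}}

```text
clock: 19.75
ee_pos: [0.5968, 0.119, 0.2388]
eef_rot: [[0.966, -0.26, -0.0], [-0.26, -0.966, -0.0], [-0.0, 0.0, -1.0]]
ft_force: [0.1, -0.4, -0.6]
opening: 0.0133
grasp_force: 58.7
```

Call:
{"method": "servo_tool", "body": {
  "steps": [0, 0, -0.001, 0, 0, 0, -1, 0, 0, -0.001, 0, 0, 0, -1, 0, 0, -0.001, 0, 0, 0, -1, 0, 0, -0.001, 0, 0, 0, -1, 0, 0, 0, 0, 0, 0, -1]
}}

```text
clock: 20.17
ee_pos: [0.5967, 0.119, 0.2346]
eef_rot: [[0.966, -0.26, -0.0], [-0.26, -0.966, -0.0], [-0.0, 0.0, -1.0]]
ft_force: [0.3, -0.7, -1.5]
opening: 0.0131
grasp_force: 58.7
```

Call:
{"method": "servo_tool", "body": {
  "steps": [0, 0, -0.001, 0, 0, 0, -1, 0, 0, -0.001, 0, 0, 0, -1, 0, 0, -0.001, 0, 0, 0, -1, 0, 0, -0.001, 0, 0, 0, -1, 0, 0, 0, 0, 0, 0, -1]
}}

```text
clock: 20.58
ee_pos: [0.5968, 0.119, 0.2306]
eef_rot: [[0.966, -0.26, -0.0], [-0.26, -0.966, -0.0], [-0.0, 0.0, -1.0]]
ft_force: [-0.5, -0.1, -1.1]
opening: 0.013
grasp_force: 58.7
```

Call:
{"method": "servo_tool", "body": {
  "steps": [0, 0, -0.001, 0, 0, 0, -1, 0, 0, -0.001, 0, 0, 0, -1, 0, 0, -0.001, 0, 0, 0, -1, 0, 0, -0.001, 0, 0, 0, -1, 0, 0, 0, 0, 0, 0, -1]
}}

```text
clock: 21.0
ee_pos: [0.5968, 0.119, 0.2266]
eef_rot: [[0.966, -0.26, -0.0], [-0.26, -0.966, -0.0], [-0.0, 0.0, -1.0]]
ft_force: [0.6, -0.3, -0.3]
opening: 0.0134
grasp_force: 58.7
```

Call:
{"method": "servo_tool", "body": {
  "steps": [0, 0, -0.001, 0, 0, 0, -1, 0, 0, -0.001, 0, 0, 0, -1, 0, 0, -0.001, 0, 0, 0, -1, 0, 0, -0.001, 0, 0, 0, -1, 0, 0, 0, 0, 0, 0, -1]
}}

```text
clock: 21.42
ee_pos: [0.5968, 0.119, 0.2227]
eef_rot: [[0.966, -0.26, -0.0], [-0.26, -0.966, 0.0], [-0.0, 0.0, -1.0]]
ft_force: [0.4, 0.4, 0.1]
opening: 0.013
grasp_force: 58.7
```

Call:
{"method": "servo_tool", "body": {
  "steps": [0, 0, -0.001, 0, 0, 0, -1, 0, 0, -0.001, 0, 0, 0, -1, 0, 0, -0.001, 0, 0, 0, -1, 0, 0, -0.001, 0, 0, 0, -1, 0, 0, 0, 0, 0, 0, -1]
}}

```text
clock: 21.83
ee_pos: [0.5968, 0.119, 0.2186]
eef_rot: [[0.966, -0.26, -0.0], [-0.26, -0.966, -0.0], [-0.0, 0.0, -1.0]]
ft_force: [0.7, -0.8, -1.7]
opening: 0.0134
grasp_force: 58.7
```

Call:
{"method": "servo_tool", "body": {
  "steps": [0, 0, -0.0005, 0, 0, 0, -1, 0, 0, -0.0005, 0, 0, 0, -1, 0, 0, 0, 0, 0, 0, -1, 0, 0, 0, 0, 0, 0, -1, 0, 0, 0, 0, 0, 0, -1]
}}

```text
clock: 22.25
ee_pos: [0.5968, 0.1191, 0.2179]
eef_rot: [[0.966, -0.26, -0.0], [-0.26, -0.966, 0.0], [-0.0, 0.0, -1.0]]
ft_force: [0.1, -0.6, -0.6]
opening: 0.013
grasp_force: 58.7
```

Call:
{"method": "servo_tool", "body": {
  "steps": [0, 0, -0.0005, 0, 0, 0, -1, 0, 0, 0, 0, 0, 0, -1, 0, 0, 0, 0, 0, 0, -1, 0, 0, 0, 0, 0, 0, -1, 0, 0, 0, 0, 0, 0, -1]
}}

```text
clock: 22.67
ee_pos: [0.5968, 0.119, 0.2174]
eef_rot: [[0.966, -0.26, -0.0], [-0.26, -0.966, 0.0], [-0.0, 0.0, -1.0]]
ft_force: [-0.5, 0.0, -0.9]
opening: 0.0134
grasp_force: 58.7
```

Call:
{"method": "servo_tool", "body": {
  "steps": [0, 0, -0.0005, 0, 0, 0, -1, 0, 0, 0, 0, 0, 0, -1, 0, 0, 0, 0, 0, 0, -1, 0, 0, 0, 0, 0, 0, -1, 0, 0, 0, 0, 0, 0, -1]
}}

```text
clock: 23.08
ee_pos: [0.5968, 0.119, 0.2169]
eef_rot: [[0.966, -0.26, -0.0], [-0.26, -0.966, -0.0], [-0.0, 0.0, -1.0]]
ft_force: [0.2, -0.3, -0.7]
opening: 0.0136
grasp_force: 58.7
```

Call:
{"method": "servo_tool", "body": {
  "steps": [0, 0, -0.0005, 0, 0, 0, -1, 0, 0, 0, 0, 0, 0, -1, 0, 0, 0, 0, 0, 0, -1, 0, 0, 0, 0, 0, 0, -1, 0, 0, 0, 0, 0, 0, -1]
}}

```text
clock: 23.5
ee_pos: [0.5968, 0.1191, 0.2164]
eef_rot: [[0.966, -0.26, -0.0], [-0.26, -0.966, 0.0], [-0.0, -0.0, -1.0]]
ft_force: [0.9, 0.1, -0.6]
opening: 0.0131
grasp_force: 58.7
```

Call:
{"method": "servo_tool", "body": {
  "steps": [0, 0, -0.0004, 0, 0, 0, -1, 0, 0, 0, 0, 0, 0, -1, 0, 0, 0, 0, 0, 0, -1, 0, 0, 0, 0, 0, 0, -1, 0, 0, 0, 0, 0, 0, -1]
}}

```text
clock: 23.92
ee_pos: [0.5968, 0.119, 0.216]
eef_rot: [[0.966, -0.26, 0.0], [-0.26, -0.966, -0.0], [0.0, -0.0, -1.0]]
ft_force: [-0.2, 0.8, -0.5]
opening: 0.0133
grasp_force: 58.7
```

Call:
{"method": "servo_tool", "body": {
  "steps": [0, 0, -0.0003, 0, 0, 0, -1, 0, 0, 0, 0, 0, 0, -1, 0, 0, 0, 0, 0, 0, -1, 0, 0, 0, 0, 0, 0, -1, 0, 0, 0, 0, 0, 0, -1]
}}

```text
clock: 24.33
ee_pos: [0.5968, 0.119, 0.2157]
eef_rot: [[0.966, -0.26, 0.0], [-0.26, -0.966, 0.0], [0.0, -0.0, -1.0]]
ft_force: [0.1, -0.8, -0.2]
opening: 0.0134
grasp_force: 58.7
```

Call:
{"method": "servo_tool", "body": {
  "steps": [0, 0, -0.0003, 0, 0, 0, -1, 0, 0, 0, 0, 0, 0, -1, 0, 0, 0, 0, 0, 0, -1, 0, 0, 0, 0, 0, 0, -1, 0, 0, 0, 0, 0, 0, -1]
}}

```text
clock: 24.75
ee_pos: [0.5968, 0.119, 0.2154]
eef_rot: [[0.966, -0.26, -0.0], [-0.26, -0.966, -0.0], [-0.0, 0.0, -1.0]]
ft_force: [0.4, -1.1, -0.6]
opening: 0.0133
grasp_force: 58.7
```

Call:
{"method": "servo_tool", "body": {
  "steps": [0, 0, -0.0003, 0, 0, 0, -1, 0, 0, 0, 0, 0, 0, -1, 0, 0, 0, 0, 0, 0, -1, 0, 0, 0, 0, 0, 0, -1, 0, 0, 0, 0, 0, 0, -1]
}}

```text
clock: 25.17
ee_pos: [0.5968, 0.119, 0.2151]
eef_rot: [[0.966, -0.26, -0.0], [-0.26, -0.966, 0.0], [-0.0, 0.0, -1.0]]
ft_force: [-0.3, -0.6, -0.6]
opening: 0.0134
grasp_force: 58.7
```

Call:
{"method": "servo_tool", "body": {
  "steps": [0, 0, -0.0003, 0, 0, 0, -1, 0, 0, 0, 0, 0, 0, -1, 0, 0, 0, 0, 0, 0, -1, 0, 0, 0, 0, 0, 0, -1, 0, 0, 0, 0, 0, 0, -1]
}}

```text
clock: 25.58
ee_pos: [0.5968, 0.1191, 0.2148]
eef_rot: [[0.966, -0.26, -0.0], [-0.26, -0.966, 0.0], [-0.0, -0.0, -1.0]]
ft_force: [0.2, -0.9, -0.6]
opening: 0.0134
grasp_force: 58.7
```

Call:
{"method": "servo_tool", "body": {
  "steps": [0, 0, -0.0003, 0, 0, 0, -1, 0, 0, 0, 0, 0, 0, -1, 0, 0, 0, 0, 0, 0, -1, 0, 0, 0, 0, 0, 0, -1, 0, 0, 0, 0, 0, 0, -1]
}}

```text
clock: 26.0
ee_pos: [0.5968, 0.1191, 0.2145]
eef_rot: [[0.966, -0.26, 0.0], [-0.26, -0.966, 0.0], [0.0, -0.0, -1.0]]
ft_force: [0.8, 0.2, -0.2]
opening: 0.0128
grasp_force: 58.8
```

Call:
{"method": "servo_tool", "body": {
  "steps": [0, 0, -0.0003, 0, 0, 0, -1, 0, 0, 0, 0, 0, 0, -1, 0, 0, 0, 0, 0, 0, -1, 0, 0, 0, 0, 0, 0, -1, 0, 0, 0, 0, 0, 0, -1]
}}

```text
clock: 26.42
ee_pos: [0.5969, 0.1191, 0.2145]
eef_rot: [[0.966, -0.26, 0.001], [-0.26, -0.966, -0.0], [0.0, -0.0, -1.0]]
ft_force: [-0.8, -0.2, 3.6]
opening: 0.0131
grasp_force: 59.0
```

Call:
{"method": "servo_tool", "body": {
  "steps": [0, 0, -0.0003, 0, 0, 0, -1, 0, 0, 0, 0, 0, 0, -1, 0, 0, 0, 0, 0, 0, -1, 0, 0, 0, 0, 0, 0, -1, 0, 0, 0, 0, 0, 0, -1]
}}

```text
clock: 26.83
ee_pos: [0.5969, 0.119, 0.2145]
eef_rot: [[0.966, -0.26, 0.001], [-0.26, -0.966, -0.0], [0.001, -0.0, -1.0]]
ft_force: [-0.7, -0.2, 5.6]
opening: 0.0133
grasp_force: 59.6
```

The heel bears on the floor at 5.6 N with TCP z at 0.2145, so it is home. I'll ease off and open the fingers.

Call:
{"method": "servo_tool", "body": {
  "steps": [0, 0, 0.0004, 0, 0, 0, -1, 0, 0, 0, 0, 0, 0, -0.6, 0, 0, 0, 0, 0, 0, -0.4, 0, 0, 0, 0, 0, 0, -0.2, 0, 0, 0, 0, 0, 0, 0]
}}

```text
clock: 27.25
ee_pos: [0.5967, 0.1191, 0.214]
eef_rot: [[0.966, -0.26, -0.001], [-0.26, -0.966, 0.0], [-0.001, 0.0, -1.0]]
ft_force: [-0.3, 0.5, 0.9]
opening: 0.0426
grasp_force: 0.0
```

Call:
{"method": "servo_tool", "body": {
  "steps": [0, 0, 0, 0, 0, 0, 0.2, 0, 0, 0, 0, 0, 0, 0.2, 0, 0, 0, 0, 0, 0, 0.2, 0, 0, 0.005, 0, 0, 0, 0.2, 0, 0, 0.01, 0, 0, 0, 0.2]
}}

```text
clock: 27.67
ee_pos: [0.5964, 0.119, 0.2289]
eef_rot: [[0.966, -0.26, -0.002], [-0.26, -0.966, -0.0], [-0.002, 0.001, -1.0]]
ft_force: [0.2, 0.2, -0.7]
opening: 0.0515
grasp_force: 0.0
```

Call:
{"method": "servo_tool", "body": {
  "steps": [0, 0, 0.02, 0, 0, 0, 0.2, 0, 0, 0.02, 0, 0, 0, 0.2, 0, 0, 0.03, 0, 0, 0, 0.2, 0, 0, 0.03, 0, 0, 0, 0.2, 0, 0, 0.01, 0, 0, 0, 0.2]
}}

```text
clock: 28.08
ee_pos: [0.5973, 0.1191, 0.3452]
eef_rot: [[0.966, -0.26, 0.008], [-0.26, -0.966, 0.0], [0.008, -0.002, -1.0]]
ft_force: [0.5, -0.3, 0.8]
opening: 0.0514
grasp_force: 0.0
```

Run:
```python
from h import *
s=cam('scene'); d=cam('side');save(s,'s5.png');save(d,'d5.png')
cr=[]
for n,k in (('s5',s),('d5',d)):
    p=proj(k,[[.5975,.119,.16]])[0];x,y=p.astype(int);i=cv2.imread('pics/'+n+'.png');print(proj(k,[[.5975,.119,.231],[.597+.0048,.119+.0192,.185]]),x-33,y-50)
    cr.append(cv2.resize(i[y-50:y+50,x-33:x+33],(396,600),interpolation=cv2.INTER_CUBIC))
cv2.imwrite('pics/c5.png',np.hstack(cr)); print(bot.state()['clock'],bot.state()['ee_pos'])
```

```text
[[377.81153741 170.08454416]
 [382.23621776 183.5344477 ]] 343 145
[[253.45609383 222.60127342]
 [248.16459788 249.72577007]] 222 205
28.1833 [0.59718465 0.11907209 0.34201657]
```

View pics/c5.png

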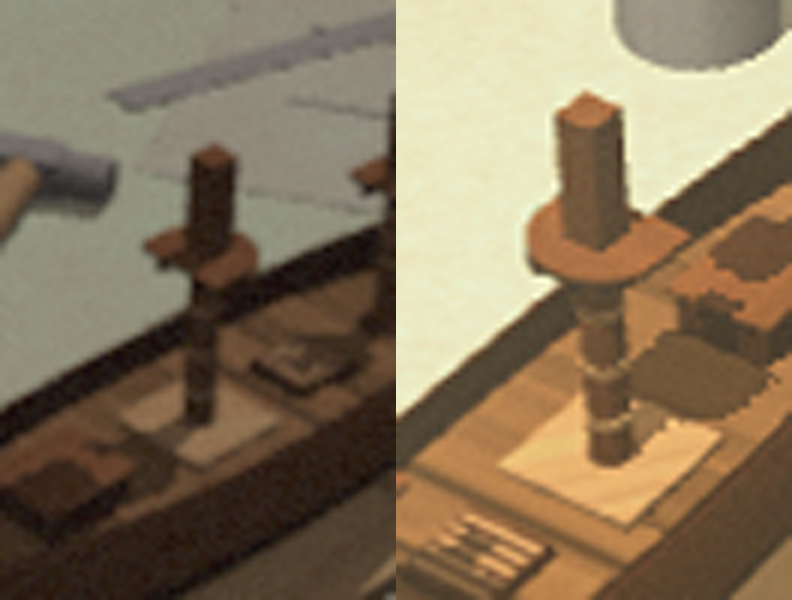

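The mast stands upright with its rounded side to the bow. Its head top is at scene (213,155) and side (587,105), where full depth predicts (209,150) and (585,105). Handing in.

```bash
python3 -c "
from station import bot
print(bot.sign_off())"
```

```text
the job is handed in; nothing more can be done
None
```

The mainmast is stepped fully home in the deck hole, upright with its rounded side to the bow and released, and the job is handed in (no verdict was returned).

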